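# Eject a preserve jar and face its label to the scanner

## Robot

A 6-joint arm with a two-finger parallel gripper is mounted at the origin on the work surface. World frame = base frame: x ahead of the robot, y to its left, z up, the work surface at z = 0. Lengths are in m, angles in degrees, forces in N, time in s.
With the tool pointing down it reaches from about 0.375 to 0.975 m from the base axis. Payload 3.8 kg.
Tool frame: the origin (TCP) lies between the finger pads; the fingertips stand 14 mm ahead of it and the grasp point (between the pads) lies 5 mm behind it; z points along the fingers, y is the line along which they close (so a half turn about z gives the same grasp; the last joint's range is limited). The gripper opens to 88 mm and grips with 3 to 60 N. Pads are 18 mm wide; open, the fingers measure 123 mm over their backs; the gripper's body (75 mm by 187 mm) begins 45 mm behind the grasp point.
Start: joints at [66.87, 15.12, 91.902, -0, 72.978, -2.114], TCP at [0.242, 0.63, 0.253] pointing down, gripper open.
Joint ranges: [-150.88, 150.88], [-54.13, 125.18], [17.81, 147.31], [-75.09, 255.09], [0, 152.58], [-146.25, 146.25]. Speed limits (degrees/s): [147.25, 147.25, 180, 180, 180, 180].

## Interface

Orientations are given as [roll, pitch, yaw] about the fixed x, y, z axes, in that order (R = Rz(yaw) Ry(pitch) Rx(roll)).
In Python, from plant import sense, imaging, order gives the robot as it stands.
- The arm moves only by the tool servo_tool, never from a script. Its argument "deltas" is a list of rows, each a list of 5 numbers: the shift along the tool's x, y, z in mm, then the turn about the tool's z in rad, then the closure, from 0 (fully open) to 1 (shut). A call has exactly 5 rows; each row shifts and turns the commanded pose from where the row before left it, along the tool's axes as they then stand; what a row does not reach is not made up. A row lasts 1/12 s, in which the tool goes at most 41.7 mm and 7.16 degrees, less where a joint would pass 70% of its speed; a pose out of reach is approached as far as the arm can. A call is refused whole if a number of a shift passes 41.7 or a number of a turn 0.125, either way. A call with a gripper value outside its range is refused whole. The fingers move at their own pace and stop on an object; "newtons" is the grip in N (left out, the last holds). Time passes only in rows, so rows that do not move let the fingers close, or fill a call up. It gives the time, the measured TCP pose, the force, the opening and the grip force at its end, in the units of the state.
- sense(): the state, without advancing time (a new reading comes with each control period).
- imaging.get_image(name): name is "scene" or "top" or "wrist"; returns the picture (400x640x3 uint8, blue, green, red); there is no depth.
- imaging.get_calibration(name): a dict with "camera_matrix" (3x3 intrinsics, pixels), "camera_from_world" (4x4, takes a point from world to camera coordinates); the wrist camera has in their place "hand_eye" (4x4, takes a point from camera to tool coordinates, whose origin is the TCP and whose axes are the flange's). Camera axes: x right, y up, looking along -z (the intrinsics and any distortion apply to the point x, -y, -z); pixel columns grow to the right and rows downward; lengths in m; the calibration is good to about 2 mm. A picture is of the moment at which its call begins: read the wrist's pose just before it. get_calibration takes no time and is no camera call.
- order.sign_off(): hands the job in; it is judged then, once.
The state is a dict: "time": time; "joint_positions": joint angles; "joint_vel": joint speeds; "tau": joint torques, N m; "ee_pos": TCP position; "orientation": TCP orientation; "ft_force": force on the tool from outside, world axes, zero at the start; "ft_torque": the same for the moment, N m; "width": finger opening in m; "finger_force": force on a finger pad.
Only numpy, scipy, OpenCV 4.12 (cv2) and the standard library are available. Lean on these libraries where they do the work, as an engineer would, in place of code of your own. Each camera call takes 0.05 s, during which the arm holds its last target. There are 200 camera calls.

## Task

Get the next jar scanned: lift the white cheese carton off the scanning plate and lay it flat in the white tray, and push the black knob of the jar dispenser all the way along its slot so that the jar comes out at the mouth. Then stand the jar gently upright on the printed ring of the scanning plate, turned so that its barcode label faces the scanner's window squarely, and let go. Do not topple the jar, and leave the other things on the table where they stand.

Things in the scene. Friction and masses are not known exactly. Their poses are not given: they have to be found in the camera images.
- dispenser: fixed jar dispenser, clear plastic on an 8 mm aluminium base, left or right. Origin at table level under the pocket; mouth looks along its -x. Base x -160 to +100 mm, 84 mm wide; open apron x -160 to -45. Walls (72 mm apart) and roof over x -45 to +100, roof top 120 mm above table, 20 mm slot along x. The jar starts upright at x = 0; pushed out it stands on the apron near x = -95 mm, y = 0
- ejector (a joint): travel of the ejector slide in m: 0 home (held by a spring), 0.095 pushed fully toward the mouth (the dispenser's -x). It takes about 7 N and springs back when let go
- ejector_knob (a point): centre of the slide's black knob, 22 mm along the slot, 24 mm across, 38 mm high, standing above the dispenser's roof (knob from 123 to 161 mm above the table); at home 60 mm behind the dispenser's origin (its +x)
- jar: amber glass jar with a steel lid, 60 mm diameter, 100 mm high, about 0.3 kg; origin at the centre of its underside, z up. Its barcode label (white paper with black bars, 40 mm wide) is on its own +x side; a white paper seal strip runs from the lid's centre over the rim down to the label
- jar_label (a point): point on the jar's wall in the middle of the label, 30 mm from the jar's axis, 40 mm above its underside
- scanner: fixed scanner, at the other side: steel plate 8 mm thick (x -75 to +140 mm, 150 mm wide) with a printed ring, and on it a grey block 50 mm deep, 120 mm wide, top 95 mm above the table, whose dark window looks along the scanner's -x at the ring. Origin at table level under the ring's centre; window face at x = +85 mm
- scan_spot (a point): centre of the printed ring (74 mm across) on the plate's top, 8 mm above the table
- scan_window (a point): centre of the scanner's window, 85 mm from the ring's centre, 50 mm above the table
- carton: white cheese carton with a brown band, 100 mm (its x) by 56 mm (its y) by 45 mm high, about 0.25 kg, lying on the scanning plate over the ring; origin at the centre of its underside
- tray: fixed open white tray in the middle of the table, 200 mm (x) by 140 mm (y) by 40 mm high, wall and floor 5 mm; origin at the centre of its underside
- paper_roll: bystander: white paper roll standing upright, 90 mm diameter, 220 mm high, between the two stations beyond the tray; origin at the centre of its underside
- squat_jar: bystander: low clear jar, 64 mm diameter, 62 mm high, beside the dispenser's apron; no label; origin at the centre of its underside
- spun_box: bystander: round wooden box, 62 mm diameter, 35 mm high, beside the scanning plate; origin at the centre of its underside

How it is judged (in metres and radians):
On the way:
1. the ejector slide is pushed fully (beyond 85 of its 95 mm) (value of joint ejector above 0.085 m), for 0.05 s.
At the end, for the whole second after the job is handed in: Jar at rest on the scanning plate, upright (0.06 rad), axis within 16 mm of the ring's centre, label toward the window (within 80 mm of it), its x axis within 0.26 rad of the scanner's x. Carton at rest in the tray, flat (0.1 rad), underside within 12 mm of the tray's underside (horizontal distance between jar and scan_spot below 0.016 m and z of jar in the frame of scan_spot between -0.004 and 0.004 m and angle between jar's own z axis and vertical below 0.06 rad and angle between the x axis of jar and the x axis of scanner, either way round below 0.26 rad and horizontal distance between jar_label and scan_window below 0.08 m and linear speed of each of jar, carton below 0.02 m/s and angular speed of jar below 0.1 rad/s and x of carton in the frame of tray between -0.09 and 0.09 m and y of carton in the frame of tray between -0.06 and 0.06 m and z of carton in the frame of tray between 0 and 0.012 m and angle between carton's own z axis and vertical below 0.1 rad); the robot touches nothing.
It fails at once if the jar is toppled (more than 0.6 rad) (angle between jar's own z axis and vertical above 0.6 rad).
It fails at once if the jar is set down hard on the scanning plate (over 60 N) (contact force between jar and scanner above 60 N).
It fails at once if a bystander (paper roll, squat jar, wooden box) is moved by more than 25 mm (distance of any of paper_roll, squat_jar, spun_box from where it was at the start of the episode above 0.025 m).
It also fails if it takes over 70 s, if anything falls off the work surface, if the arm or the gripper's body presses on something with over 40 N, if the wrist force passes 120 N, or if a joint passes its speed limit or range.

## Working session

There is one attempt and no reset: what is moved stays moved. The work goes in short steps, Python scripts to look and compute and a tool call to move; the robot and the scene stay as the last step left them, time stands still between calls to the robot, and variables do not carry over. Pictures are saved under pics/ and viewed, at most 11 in all, crops included, and the job is handed in when it is done.

Besides the shell and the picture viewer there is one more tool, called after "Request:" in YAML: its name, and indented under it one key for each argument. servo_tool: Moves the arm, as the interface text tells. Its arguments: {"type":"object","properties":{"deltas":{"type":"array"},"newtons":{"type":"number"}},"required":["deltas"]}

```bash
mkdir -p pics; ls
python3 - <<'E'
from plant import sense, imaging
import cv2, numpy as np
np.set_printoptions(precision=4,suppress=True)
s=sense();print(s)
for n in("top","scene"):
    cv2.imwrite(f"pics/{n}0.png",imaging.get_image(n)); c=imaging.get_calibration(n); print(n,c)
print(imaging.get_calibration("wrist"))
E
```

```text
pics
{'time': 0.0, 'joint_positions': array([66.8712, 15.1678, 91.9774,  0.0007, 72.9787, -2.1141]), 'joint_vel': array([ 0.0803,  0.0111, -0.0953,  0.0773,  0.0377, -0.0803]), 'tau': array([ -0.0021, -50.2113, -35.6875,   0.0726,   0.0296,  -0.0002]), 'ee_pos': array([0.2418, 0.6295, 0.2514]), 'orientation': array([-179.8763,   -0.0053,  158.9851]), 'ft_force': array([-0.03  ,  0.0678,  0.8945]), 'ft_torque': array([0.0261, 0.039 , 0.0088]), 'finger_force': 0.0, 'width': 0.08794879087493447}
top {'camera_matrix': array([[401.771 ,   0.    , 317.4563],
       [  0.    , 401.771 , 195.1786],
       [  0.    ,   0.    ,   1.    ]]), 'camera_from_world': array([[-0.0108, -0.9999,  0.0073, -0.0476],
       [ 0.9831, -0.0093,  0.1826, -0.5389],
       [-0.1825,  0.0091,  0.9832, -1.0504],
       [ 0.    ,  0.    ,  0.    ,  1.    ]])}
scene {'camera_matrix': array([[439.1396,   0.    , 321.6984],
       [  0.    , 439.1396, 198.1713],
       [  0.    ,   0.    ,   1.    ]]), 'camera_from_world': array([[-0.7724,  0.635 , -0.0097,  0.4443],
       [-0.5057, -0.6057,  0.6143,  0.182 ],
       [ 0.3842,  0.4794,  0.789 , -1.3961],
       [ 0.    ,  0.    ,  0.    ,  1.    ]])}
{'camera_matrix': array([[350.9253,   0.    , 318.1686],
       [  0.    , 350.9253, 201.7391],
       [  0.    ,   0.    ,   1.    ]]), 'hand_eye': array([[-0.0015,  0.9489,  0.3157,  0.0817],
       [ 1.    ,  0.0016, -0.0001, -0.0004],
       [-0.0006,  0.3157, -0.9489, -0.1327],
       [ 0.    ,  0.    ,  0.    ,  1.    ]])}
```

View pics/top0.png

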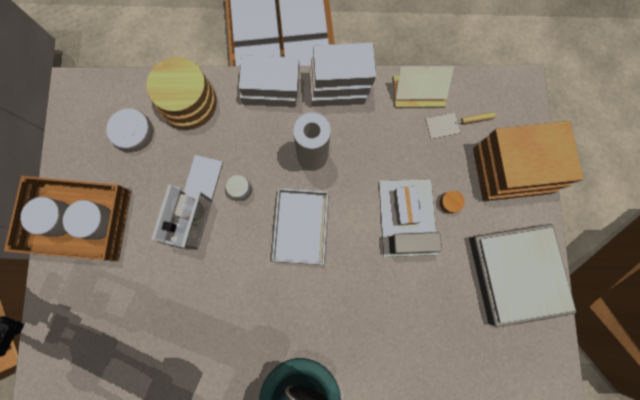

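View pics/scene0.png

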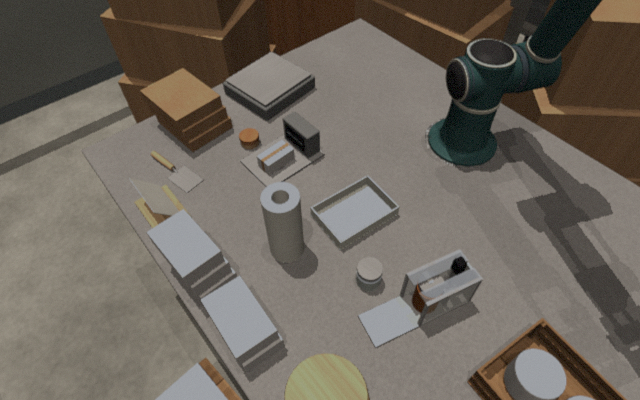

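The top view shows the dispenser left (knob ≈(169,227), apron ≈(204,178)) with its mouth facing away from the robot. The scanner is right (plate ≈(407,210), window facing away, carton ≈(409,205)), the tray is at ≈(301,228) and the roll at (312,140). The scene view agrees.

I'll enlarge the two stations for exact corners.

```bash
cat > h.py <<'E'
import numpy as np, cv2
from plant import sense, imaging
np.set_printoptions(precision=4,suppress=True)
from scipy.spatial.transform import Rotation as Ro
def cam(n,s=None):
    c=imaging.get_calibration(n)
    if n=="wrist":
        T=np.eye(4);T[:3,:3]=Ro.from_euler('xyz',s["orientation"],degrees=True).as_matrix();T[:3,3]=s["ee_pos"]
        return c["camera_matrix"],T@c["hand_eye"]
    return c["camera_matrix"],np.linalg.inv(c["camera_from_world"])
def ray(uv,K,T):
    d=np.linalg.inv(K)@[uv[0],uv[1],1]; return T[:3,3],T[:3,:3]@(d*[1,-1,-1])
def onplane(uv,z,K,T):
    o,d=ray(uv,K,T); return o+d*(z-o[2])/d[2]
def proj(p,K,T):
    q=np.linalg.inv(T)@np.append(p,1); q=K@(q[:3]*[1,-1,-1]); return q[:2]/q[2]
E
python3 - <<'E'
import cv2,numpy as np
im=cv2.imread("pics/top0.png")
a=cv2.resize(im[145:265,140:230],None,fx=4.4,fy=4.4,interpolation=cv2.INTER_CUBIC)
b=cv2.resize(im[165:265,370:475],None,fx=3.8,fy=3.8,interpolation=cv2.INTER_CUBIC)
out=np.zeros((540,800,3),np.uint8);out[:a.shape[0],:a.shape[1]]=a;out[:b.shape[0],400:400+b.shape[1]]=b[:,:400]
cv2.imwrite("pics/crop0.png",out)
E
```

```text
(no output)
```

View pics/crop0.png

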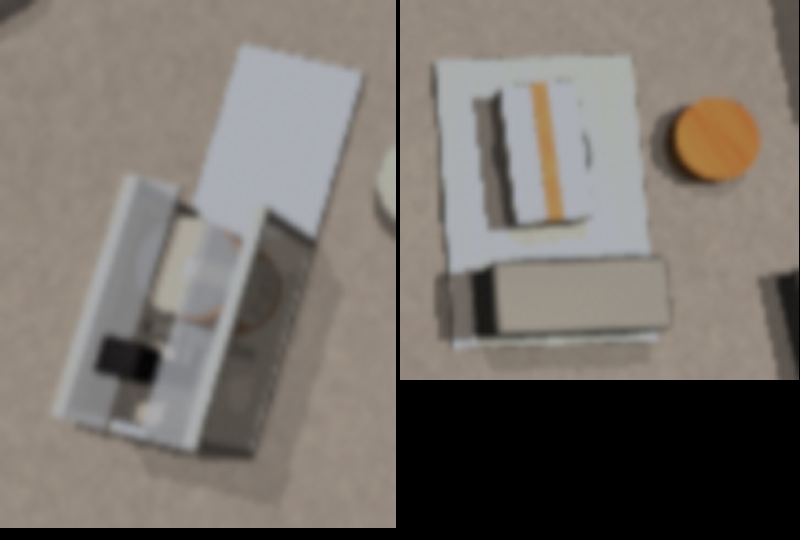

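Crop: apron far corners ≈(242,45),(362,72) and knob ≈(128,358). Plate corners are ≈(435,60),(632,55),(657,338),(455,345), and the carton's top is ≈(500,86),(578,80),(590,217),(514,224).

Run:
```python
from h import *
K,T=cam("top")
A=lambda x,y:(140+x/4.4-.4,145+y/4.4-.4); B=lambda x,y:(370+(x-400)/3.8-.4,165+y/3.8-.4)
def fit(model,pts):
    m=np.array(model,float);p=np.array(pts)[:,:2];mc=m-m.mean(0);pc=p-p.mean(0)
    a=np.arctan2((mc[:,0]*pc[:,1]-mc[:,1]*pc[:,0]).sum(),(mc*pc).sum());R=np.array([[np.cos(a),-np.sin(a)],[np.sin(a),np.cos(a)]])
    t=p.mean(0)-R@m.mean(0);return np.degrees(a),t,np.linalg.norm(p-(m@R.T+t),axis=1)*1000,R
# dispenser: far-left, far-right, roof corners z=.12: near-left (58,418), near-right(195,447), far-left (130,178),far-right(265,210)
d=[onplane(A(*q),z,K,T) for q,z in [((242,45),.008),((362,72),.008),((56,416),.12),((195,448),.12),((130,176),.12),((266,208),.12)]]
print("disp",fit([(-.16,-.042),(-.16,.042),(.1,-.0395),(.1,.0395),(-.045,-.0395),(-.045,.0395)],d),)
a,t,r,R=fit([(-.16,-.042),(-.16,.042),(.1,-.0395),(.1,.0395),(-.045,-.0395),(-.045,.0395)],d)
print("knob home",t+R@[.06,0],"knob end",t+R@[-.035,0],"jar out",t+R@[-.095,0], "knob seen",onplane(A(125,352),.161,K,T))
s=[onplane(B(*q),.008,K,T) for q in [(435,60),(632,55),(657,338),(455,345)]]
print("scan",fit([(-.075,-.075),(-.075,.075),(.14,.075),(.14,-.075)],s)[:3])
c=[onplane(B(*q),.053,K,T) for q in [(500,86),(578,80),(590,217),(514,224)]]
print("carton",fit([(-.05,-.028),(-.05,.028),(.05,.028),(.05,-.028)],c)[:3])
tr=[onplane(q,.04,K,T) for q in [(277,190),(328,190),(324,265),(272,262)]]
print("tray",np.mean(tr,0),fit([(-.1,-.07),(-.1,.07),(.1,.07),(.1,-.07)],tr)[:3])
print("roll",onplane((312,127),.22,K,T),"squat",onplane((237,186),.062,K,T),"spun",onplane((452.5,201),.035,K,T))
```

```text
disp (np.float64(166.28820571366458), array([0.5037, 0.2986]), array([1.3537, 1.3438, 1.9318, 2.0841, 1.6122, 2.0776]), array([[-0.9715, -0.237 ],
       [ 0.237 , -0.9715]]))
knob home [0.4455 0.3128] knob end [0.5377 0.2903] jar out [0.596  0.2761] knob seen [0.4488 0.31   0.161 ]
scan (np.float64(-178.58511917541927), array([ 0.5151, -0.3064]), array([0.7056, 1.9797, 1.4359, 1.8524]))
carton (np.float64(-177.16634114719304), array([ 0.5099, -0.299 ]), array([0.5871, 0.9473, 1.4658, 0.9061]))
tray [ 0.4549 -0.0054  0.04  ] (np.float64(176.80667185706758), array([ 0.4549, -0.0054]), array([2.8163, 3.9888, 1.7124, 0.6901]))
roll [ 0.6721 -0.0402  0.22  ] squat [0.5635 0.1652 0.062 ] spun [ 0.5211 -0.4278  0.035 ]
```

```bash
cat >> h.py <<'E'
def plan(a,b,n):
    """equal steps a->b, each [x,y,z m,yaw deg]; tool-frame dx,dy,dz mm and turn rad per row (turn after shift)"""
    a,b=np.array(a,float),np.array(b,float);dy=(b[3]-a[3]+180)%360-180
    for i in range(n):
        w=np.radians(a[3]+dy*i/n);d=(b-a)[:3]*1000/n
        print("  [%.1f,%.1f,%.1f,%.4f]"%(d@[np.cos(w),np.sin(w),0],d@[np.sin(w),-np.cos(w),0],-d[2],-np.radians(dy)/n))
E
python3 - <<'E'
from h import *
plan([.242,.63,.2525,159],[.447,.3115,.2525,166.3],10)
E
```

```text
[-30.6,-22.4,-0.0,-0.0127]
  [-30.3,-22.8,-0.0,-0.0127]
  [-30.0,-23.2,-0.0,-0.0127]
  [-29.7,-23.5,-0.0,-0.0127]
  [-29.4,-23.9,-0.0,-0.0127]
  [-29.1,-24.3,-0.0,-0.0127]
  [-28.8,-24.7,-0.0,-0.0127]
  [-28.4,-25.0,-0.0,-0.0127]
  [-28.1,-25.4,-0.0,-0.0127]
  [-27.8,-25.7,-0.0,-0.0127]
```

Request:
servo_tool:
  deltas:
    - [-30.6, -22.4, 0, -0.0127, 0]
    - [-30.3, -22.8, 0, -0.0127, 0]
    - [-30, -23.2, 0, -0.0127, 0]
    - [-29.7, -23.5, 0, -0.0127, 0]
    - [-29.4, -23.9, 0, -0.0127, 0]
  newtons: 25

```text
time: 0.52
ee_pos: [0.3449, 0.469, 0.2521]
orientation: [-179.9, -0.0, 162.7]
ft_force: [1.2, -0.2, 0.5]
width: 0.0881
finger_force: 0.0
```

Request:
servo_tool:
  deltas:
    - [-29.1, -24.3, 0, -0.0127, 0]
    - [-28.8, -24.7, 0, -0.0127, 0]
    - [-28.4, -25, 0, -0.0127, 0]
    - [-28.1, -25.4, 0, -0.0127, 0]
    - [-27.8, -25.7, 0, -0.0127, 0]

```text
time: 0.93
ee_pos: [0.4475, 0.3096, 0.2524]
orientation: [-180.0, -0.0, 166.3]
ft_force: [1.2, 0.1, -0.5]
width: 0.0879
finger_force: 0.0
```

Request:
servo_tool:
  deltas:
    - [0, 0, 0, 0, 0]
    - [0, 0, 0, 0, 0]
    - [0, 0, 0, 0, 0]
    - [0, 0, 0, 0, 0]
    - [0, 0, 0, 0, 0]

```text
time: 1.35
ee_pos: [0.4463, 0.3126, 0.2525]
orientation: [180.0, -0.0, 166.4]
ft_force: [-0.3, 0.7, -0.2]
width: 0.0882
finger_force: 0.0
```

Run:
```python
from h import *
s=sense();print(s["time"],s["ee_pos"],s["orientation"],s["ft_force"])
im=imaging.get_image("wrist")
K,T=cam("wrist",s)
for p in [(.447,.3115,.161)]: 
    q=proj(p,K,T);print(q)
cv2.imwrite("pics/w1.png",im)
m=(im.max(2)<45).astype(np.uint8)
n,l,st,c=cv2.connectedComponentsWithStats(m)
for i in range(1,n):
    if st[i,4]>300: print(st[i],c[i],onplane(c[i],.161,K,T))
```

```text
1.35 [0.4463 0.3126 0.2525] [179.9978  -0.026  166.3708] [-0.2876  0.6781 -0.193 ]
[317.5889 213.1207]
[509  57  14 103 955] [515.0984 113.6157] [0.4121 0.4465 0.161 ]
[490  64  11  95 806] [494.6551 110.639 ] [0.4073 0.4342 0.161 ]
[ 306  181   33   43 1181] [322.4157 202.558 ] [0.4404 0.3165 0.161 ]
[    0   252   640   148 38888] [333.7802 333.3471] [0.5457 0.3002 0.161 ]
```

View pics/w1.png

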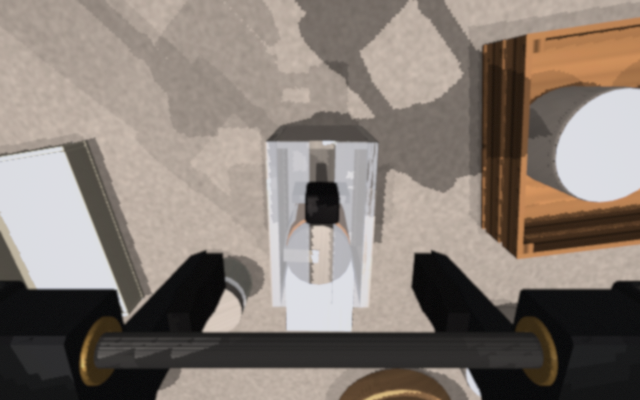

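The wrist view shows the knob straight ahead at (322,203), about 2–3 mm to tool +y, with the dispenser aligned to the tool. A white strip on the lid shows under the roof at ≈(300,256). I'll descend and grip the knob.

Request:
servo_tool:
  deltas:
    - [0, 2.5, 20, 0, 0]
    - [0, 0, 30, 0, 0]
    - [0, 0, 30, 0, 0]
    - [0, 0, 20, 0, 0]
    - [0, 0, 9.5, 0, 0]

```text
time: 1.82
ee_pos: [0.4451, 0.3136, 0.1396]
orientation: [-179.8, -0.2, 166.4]
ft_force: [0.2, 0.0, -0.1]
width: 0.0882
finger_force: 0.0
```

Request:
servo_tool:
  deltas:
    - [0, 0, 0, 0, 1]
    - [0, 0, 0, 0, 1]
    - [0, 0, 0, 0, 1]
    - [0, 0, 0, 0, 1]
    - [0, 0, 0, 0, 1]

```text
time: 2.23
ee_pos: [0.4487, 0.3146, 0.145]
orientation: [179.9, 0.1, 166.3]
ft_force: [0.2, 0.6, 0.3]
width: 0.0568
finger_force: 0.0
```

Request:
servo_tool:
  deltas:
    - [0, 0, 0, 0, 1]
    - [0, 0, 0, 0, 1]
    - [0, 0, 0, 0, 1]
    - [0, 0, 0, 0, 1]
    - [0, 0, 0, 0, 1]

```text
time: 2.65
ee_pos: [0.448, 0.3145, 0.1434]
orientation: [179.9, 0.0, 166.2]
ft_force: [1.1, 10.0, -7.9]
width: 0.024
finger_force: 23.6
```

Request:
servo_tool:
  deltas:
    - [-4, 0, 0, 0, 1]
    - [-7, 0, 0, 0, 1]
    - [-8, 0, 0, 0, 1]
    - [-8, 0, 0, 0, 1]
    - [-8, 0, 0, 0, 1]

```text
time: 3.07
ee_pos: [0.4808, 0.3063, 0.1433]
orientation: [180.0, -0.2, 166.2]
ft_force: [-6.2, 4.4, 3.6]
width: 0.0238
finger_force: 25.0
```

Request:
servo_tool:
  deltas:
    - [-8, 0, 0, 0, 1]
    - [-8, 0, 0, 0, 1]
    - [-8, 0, 0, 0, 1]
    - [-8, 0, 0, 0, 1]
    - [-8, 0, 0, 0, 1]

```text
time: 3.48
ee_pos: [0.519, 0.2967, 0.1433]
orientation: [-180.0, -0.3, 166.2]
ft_force: [-8.8, 4.9, 5.6]
width: 0.0236
finger_force: 25.0
```

Request:
servo_tool:
  deltas:
    - [-7, 0, 0, 0, 1]
    - [-5, 0, 0, 0, 1]
    - [-4, 0, 0, 0, 1]
    - [-3, 0, 0, 0, 1]
    - [-1, 0, 0, 0, 1]

```text
time: 3.9
ee_pos: [0.5384, 0.2918, 0.1433]
orientation: [-180.0, -0.3, 166.2]
ft_force: [-7.5, 3.4, 5.8]
width: 0.0238
finger_force: 25.0
```

Request:
servo_tool:
  deltas:
    - [0, 0, 0, 0, 1]
    - [0, 0, 0, 0, 1]
    - [0, 0, 0, 0, 1]
    - [0, 0, 0, 0, 1]
    - [0, 0, 0, 0, 1]

```text
time: 4.32
ee_pos: [0.5385, 0.2918, 0.1433]
orientation: [-180.0, -0.2, 166.2]
ft_force: [-6.6, 2.8, 4.8]
width: 0.0237
finger_force: 25.0
```

Request:
servo_tool:
  deltas:
    - [-2, 0, 0, 0, 1]
    - [-2, 0, 0, 0, 1]
    - [-1, 0, 0, 0, 1]
    - [0, 0, 0, 0, 1]
    - [0, 0, 0, 0, 1]

```text
time: 4.73
ee_pos: [0.5405, 0.2913, 0.1433]
orientation: [-179.9, -0.5, 166.2]
ft_force: [-15.6, 6.1, 9.4]
width: 0.0239
finger_force: 25.0
```

Run:
```python
from h import *
im=imaging.get_image("top"); cv2.imwrite("pics/t2.png",im)
w=imaging.get_image("wrist")
a=cv2.resize(im[130:260,140:260],None,fx=4,fy=4,interpolation=cv2.INTER_CUBIC)
out=np.zeros((520,800,3),np.uint8);out[:,:480]=a;out[:200,480:]=cv2.resize(w,(320,200));cv2.imwrite("pics/c2.png",out)
```

```text
(no output)
```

View pics/c2.png

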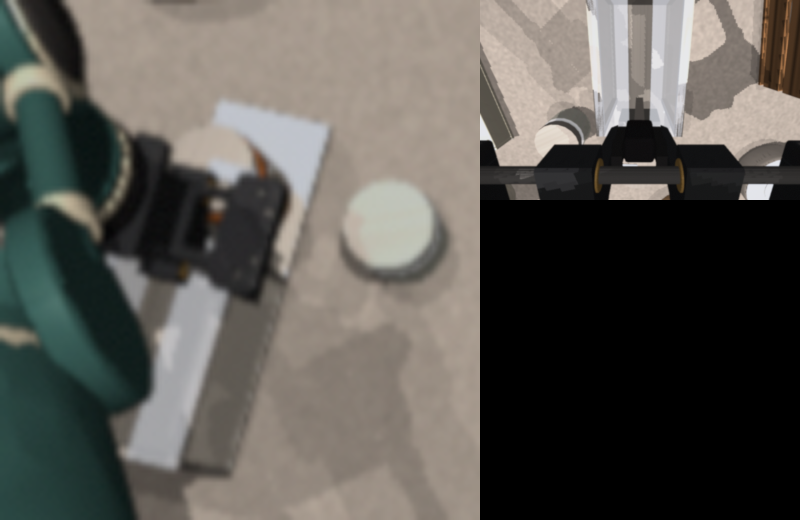

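The slide hit its stop (95 mm travelled, force jump) and the jar is out on the apron under the gripper at crop ≈(235,200). Next I let go of the knob, rise, and plan the way to the carton.

Request:
servo_tool:
  deltas:
    - [3, 0, 0, 0, 1]
    - [0, 0, 0, 0, 0]
    - [0, 0, 0, 0, 0]
    - [0, 0, 0, 0, 0]
    - [0, 0, 0, 0, 0]

```text
time: 5.25
ee_pos: [0.5424, 0.2904, 0.1431]
orientation: [-180.0, 0.0, 166.2]
ft_force: [-0.2, -0.3, 0.4]
width: 0.0485
finger_force: 0.0
```

Request:
servo_tool:
  deltas:
    - [0, 0, -10, 0, 0]
    - [0, 0, -30, 0, 0]
    - [0, 0, -40, 0, 0]
    - [0, 0, -30, 0, 0]
    - [0, 0, -10, 0, 0]

```text
time: 5.67
ee_pos: [0.5448, 0.2918, 0.2704]
orientation: [179.6, 0.4, 166.2]
ft_force: [0.5, 0.2, 0.9]
width: 0.0815
finger_force: 0.0
```

Run:
```python
from h import *
s=sense();p=list(s["ee_pos"])+[s["orientation"][2]];print(s["time"],p,s["width"])
plan(p,[.51,-.299,.25,182.8],17)
im=cv2.imread("pics/top0.png");K,T=cam("top")
m=((im.min(2)>160)).astype(np.uint8);m[:,:262]=0;m[:,340:]=0;m[:180]=0;m[275:]=0
c=max(cv2.findContours(m,cv2.RETR_EXTERNAL,2)[0],key=cv2.contourArea);r=cv2.minAreaRect(c);print(r)
pp=[onplane(q,.005,K,T) for q in cv2.boxPoints(r)];print(np.array(pp),np.mean(pp,0))
```

```text
5.6667 [np.float64(0.5447569793304593), np.float64(0.29179458101518096), np.float64(0.27041194244254607), np.float64(166.24208363540802)] 0.08146781111744647
  [-6.3,-34.2,1.2,-0.0170]
  [-5.7,-34.3,1.2,-0.0170]
  [-5.1,-34.4,1.2,-0.0170]
  [-4.5,-34.5,1.2,-0.0170]
  [-3.9,-34.6,1.2,-0.0170]
  [-3.3,-34.7,1.2,-0.0170]
  [-2.8,-34.7,1.2,-0.0170]
  [-2.2,-34.7,1.2,-0.0170]
  [-1.6,-34.8,1.2,-0.0170]
  [-1.0,-34.8,1.2,-0.0170]
  [-0.4,-34.8,1.2,-0.0170]
  [0.2,-34.8,1.2,-0.0170]
  [0.8,-34.8,1.2,-0.0170]
  [1.4,-34.8,1.2,-0.0170]
  [2.0,-34.8,1.2,-0.0170]
  [2.6,-34.7,1.2,-0.0170]
  [3.2,-34.7,1.2,-0.0170]
((299.2030944824219, 227.65737915039062), (42.67698287963867, 67.25721740722656), 4.085616588592529)
[[ 0.3663  0.0646  0.005 ]
 [ 0.5552  0.0524  0.005 ]
 [ 0.5452 -0.0689  0.005 ]
 [ 0.3567 -0.0531  0.005 ]] [ 0.4558 -0.0013  0.005 ]
```

Request:
servo_tool:
  deltas:
    - [-6, -34.2, 0.5, -0.017, 0]
    - [-5.7, -34.3, 0.5, -0.017, 0]
    - [-5.1, -34.4, 0.5, -0.017, 0]
    - [-4.5, -34.5, 0.5, -0.017, 0]
    - [-3.9, -34.6, 0.5, -0.017, 0]

```text
time: 6.08
ee_pos: [0.5309, 0.1156, 0.2605]
orientation: [-180.0, -0.0, 171.2]
ft_force: [1.1, -0.4, -0.3]
width: 0.0881
finger_force: 0.0
```

Request:
servo_tool:
  deltas:
    - [-3.3, -34.7, 0.5, -0.017, 0]
    - [-2.8, -34.7, 0.5, -0.017, 0]
    - [-2.2, -34.7, 0.5, -0.017, 0]
    - [-1.6, -34.8, 0.5, -0.017, 0]
    - [-1.0, -34.8, 0.5, -0.017, 0]

```text
time: 6.5
ee_pos: [0.5207, -0.0584, 0.2581]
orientation: [-180.0, -0.0, 176.0]
ft_force: [0.4, -0.6, -0.3]
width: 0.0885
finger_force: 0.0
```

Request:
servo_tool:
  deltas:
    - [-0.4, -34.8, 0.5, -0.017, 0]
    - [0.2, -34.8, 0.5, -0.017, 0]
    - [0.8, -34.8, 0.5, -0.017, 0]
    - [1.4, -34.8, 0.5, -0.017, 0]
    - [2.0, -34.8, 0.5, -0.017, 0]

```text
time: 6.92
ee_pos: [0.5104, -0.2322, 0.2555]
orientation: [180.0, -0.0, -179.1]
ft_force: [0.1, -0.1, -0.3]
width: 0.0883
finger_force: 0.0
```

Request:
servo_tool:
  deltas:
    - [2.6, -34.7, 0.5, -0.017, 0]
    - [3.2, -34.7, 0.5, -0.017, 0]
    - [0, 0, 0, 0, 0]
    - [0, 0, 0, 0, 0]
    - [0, 0, 0, 0, 0]

```text
time: 7.33
ee_pos: [0.5066, -0.2996, 0.2543]
orientation: [179.9, -0.0, -177.2]
ft_force: [0.3, -0.7, -0.2]
width: 0.0881
finger_force: 0.0
```

Run:
```python
from h import *
s=sense();print(s["time"],s["ee_pos"],s["orientation"],s["joint_positions"])
w=imaging.get_image("wrist");K,T=cam("wrist",s)
t=imaging.get_image("top");cv2.imwrite("pics/t3.png",t);cv2.imwrite("pics/w3f.png",w)
a=cv2.resize(t[150:210,180:245],None,fx=6,fy=6,interpolation=cv2.INTER_CUBIC)
out=np.zeros((600,800,3),np.uint8);out[:360,:390]=a;out[360:600,:384]=cv2.resize(w,(384,240))
out[:360,400:]=cv2.resize(w[100:280,200:400],(400,360));cv2.imwrite("pics/c3.png",out)
print(proj((.5099,-.299,.053),K,T))
```

```text
7.3333 [ 0.5066 -0.2996  0.2543] [ 179.9332   -0.0416 -177.2465] [ -33.0444    5.8089  102.6548    0.0314   71.6091 -125.8079]
[318.9546 176.817 ]
```

View pics/c3.png

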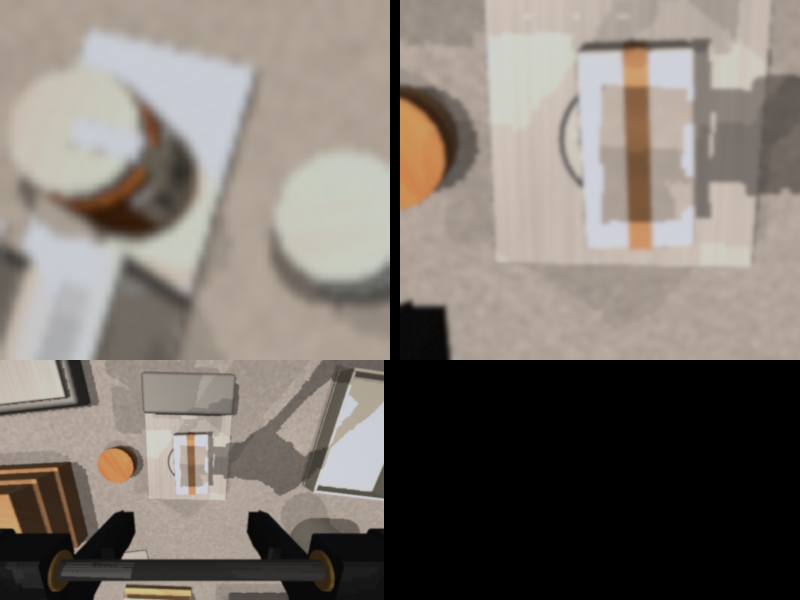

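Top crop: the jar stands on the apron, lid centre ≈(75,132), with the seal strip running right to ≈(140,138), so the label faces about world −y. In the wrist view the carton is centred under the tool at ≈(319,174), so I descend and grip it.

Request:
servo_tool:
  deltas:
    - [0, 0, 30, 0, 0]
    - [0, 0, 40, 0, 0]
    - [0, 0, 40, 0, 0]
    - [0, 0, 40, 0, 0]
    - [0, 0, 35, 0, 0]
  newtons: 25

```text
time: 7.85
ee_pos: [0.5067, -0.2978, 0.0678]
orientation: [180.0, -0.0, -177.1]
ft_force: [-0.3, -0.2, 0.7]
width: 0.088
finger_force: 0.0
```

Request:
servo_tool:
  deltas:
    - [0, 0, 20, 0, 0]
    - [0, 0, 10, 0, 0]
    - [0, 0, 5.5, 0, 0]
    - [0, 0, 0, 0, 0]
    - [0, 0, 0, 0, 1]

```text
time: 8.27
ee_pos: [0.5083, -0.3001, 0.0358]
orientation: [-179.9, 0.1, -177.1]
ft_force: [1.0, -0.3, 0.7]
width: 0.0831
finger_force: 0.0
```

Request:
servo_tool:
  deltas:
    - [0, 0, 0, 0, 1]
    - [0, 0, 0, 0, 1]
    - [0, 0, 0, 0, 1]
    - [0, 0, 0, 0, 1]
    - [0, 0, 0, 0, 1]

```text
time: 8.68
ee_pos: [0.5075, -0.3001, 0.0352]
orientation: [-180.0, 0.1, -177.2]
ft_force: [-0.3, 1.1, 4.4]
width: 0.0559
finger_force: 24.9
```

Request:
servo_tool:
  deltas:
    - [0, 0, 0, 0, 1]
    - [0, 0, 0, 0, 1]
    - [0, 0, -5, 0, 1]
    - [0, 0, -20, 0, 1]
    - [0, 0, -30, 0, 1]

```text
time: 9.1
ee_pos: [0.5035, -0.2978, 0.0855]
orientation: [179.7, -0.4, -177.2]
ft_force: [-0.4, -0.4, -3.2]
width: 0.0559
finger_force: 24.9
```

Run:
```python
from h import *
im=cv2.imread("pics/t3.png");K,T=cam("top")
b=im[150:210,180:245].astype(int)
# strip = blue-ish white on lid (b>=r), lid = cream
lid=(im[...,2].astype(int)-im[...,0]>8)&(im.min(2)>120)
st=(im[...,0].astype(int)-im[...,2]>=0)&(im.min(2)>150)
m=np.zeros(im.shape[:2],bool);m[160:185,181:206]=1
dist=np.hypot(*np.meshgrid(np.arange(640)-192.5,np.arange(400)-172))
ys,xs=np.nonzero(st&(dist<9.5)); 
for y in range(164,182): print(y,"".join("%4d"%(int(im[y,x,2])-int(im[y,x,0])) for x in range(183,207)))
```

```text
164   25  25  23  21  19  18  20  20  17  16  17  16  16  15  14  13  12  12   7  -5 -11 -11 -11 -11
165   25  24  23  20  18  19  20  18  17  17  18  17  16  15  13  13  14  16  19   7  -6 -10 -12 -11
166   25  24  22  20  18  19  20  18  16  17  17  16  15  14  13  15  15  13  13  15   7  -3  -8 -10
167   25  23  22  19  18  20  19  17  17  16  16  16  15  14  14  14  14  11  10  16  29  17  -1  -8
168   24  23  21  19  19  19  18  16  16  16  14  14  13  14  14  14  13  10  10  13  35  46  14  -3
169   23  21  20  19  20  20  17  17  16  11   6   6   7  10  12  12  11   9  10  11  26  62  34   8
170   22  20  19  18  19  19  17  17  14   4  -4  -5  -3   0   4   6   6   7   9   9  18  58  59  23
171   21  20  18  19  20  18  17  17  11  -3  -9 -11 -11  -9  -7  -5  -2   0   4   4  11  48  73  34
172   20  19  19  20  19  17  17  15   9  -5 -10 -12 -12 -12 -12 -10  -9  -9  -5  -5   0  32  75  38
173   21  19  18  20  18  17  16  16   9  -1  -8 -10 -10 -10 -11 -12 -12 -11 -11 -10  -5  21  62  38
174   19  18  20  20  18  17  16  16  13   9   2  -2  -3  -5  -8 -10 -11 -11 -11 -10  -2  15  35  27
175   18  19  21  19  17  17  16  15  14  13  11  10  10   7   0  -4  -5  -7  -9  -8   0  14  20  19
176   17  19  21  19  17  16  15  15  14  14  14  14  14  12   9   6   4   1  -4  -4   7  17  17  18
177   20  21  20  17  16  16  15  14  13  13  14  15  14  12  10   9  10   7   6  13  31  25  18  17
178   22  21  19  17  15  15  16  14  13  13  14  15  14  11  10  11  10  10  21  53  68  39  21  17
179   21  20  18  15  16  16  15  13  12  13  14  14  13  11  10  10  10  20  53  85  83  44  23  18
180   18  16  16  15  15  16  14  14  13  13  14  13  12  10  10  12  21  52  84  90  60  28  19  16
181   18  15  16  17  19  18  15  16  14  13  14  14  13  12  20  35  58  80  86  57  28  16  15  15
```

Run:
```python
from h import *
im=cv2.imread("pics/t3.png");K,T=cam("top")
d=(im[...,2].astype(int)-im[...,0]);w=np.clip(4-d,0,14).astype(float)
m=np.zeros(w.shape,bool);m[168:178,190:204]=1;w*=m
ys,xs=np.nonzero(w>0);W=w[ys,xs];P=np.array([onplane(q,.108,K,T)[:2] for q in zip(xs,ys)])
c=np.average(P,axis=0,weights=W);e,v=np.linalg.eigh(np.cov(P.T,aweights=W));v=v[:,1];v*=-np.sign(v[1]);print(c,v,np.degrees(np.arctan2(v[1],v[0])))
m=((im.min(2)>120)|0).astype(np.uint8)
print("lid ctr",onplane((192.3,171.9),.108,K,T))
plan([.507,-.299,.15,182.8],[.456,-.003,.15,176],9)
```

```text
[0.59 0.26] [-0.292  -0.9564] -106.9753043606159
lid ctr [0.5925 0.2739 0.108 ]
  [4.1,33.1,-0.0,0.0132]
  [4.5,33.1,-0.0,0.0132]
  [4.9,33.0,-0.0,0.0132]
  [5.4,32.9,-0.0,0.0132]
  [5.8,32.9,-0.0,0.0132]
  [6.2,32.8,-0.0,0.0132]
  [6.7,32.7,-0.0,0.0132]
  [7.1,32.6,-0.0,0.0132]
  [7.5,32.5,-0.0,0.0132]
```

Request:
servo_tool:
  deltas:
    - [0, 0, -30, 0, 1]
    - [0, 0, -25, 0, 1]
    - [0, 0, -6, 0, 1]
    - [0, 0, 0, 0, 1]
    - [0, 0, 0, 0, 1]

```text
time: 9.52
ee_pos: [0.5062, -0.2995, 0.149]
orientation: [180.0, -0.1, -177.2]
ft_force: [1.1, -0.3, -3.0]
width: 0.056
finger_force: 24.9
```

Request:
servo_tool:
  deltas:
    - [4, 25, 0, 0.0132, 1]
    - [4.5, 33, 0, 0.0132, 1]
    - [5, 33, 0, 0.0132, 1]
    - [5.5, 33, 0, 0.0132, 1]
    - [5.9, 33, 0, 0.0132, 1]

```text
time: 9.93
ee_pos: [0.476, -0.1415, 0.1469]
orientation: [179.9, -0.3, 179.0]
ft_force: [0.1, 0.8, -3.1]
width: 0.0554
finger_force: 24.9
```

Request:
servo_tool:
  deltas:
    - [6.2, 33, 0, 0.0132, 1]
    - [6.7, 33, 0, 0.0132, 1]
    - [7, 32.5, 0, 0.0132, 1]
    - [7.4, 25, 0, 0.0132, 1]
    - [0, 15, 0, 0, 1]

```text
time: 10.35
ee_pos: [0.4528, -0.0015, 0.1468]
orientation: [180.0, -0.4, 176.1]
ft_force: [-0.3, -0.2, -3.5]
width: 0.0558
finger_force: 24.9
```

Request:
servo_tool:
  deltas:
    - [0, 0, 0, 0, 1]
    - [0, 0, 0, 0, 1]
    - [0, 0, 0, 0, 1]
    - [0, 0, 0, 0, 1]
    - [0, 0, 0, 0, 1]

```text
time: 10.77
ee_pos: [0.4567, -0.005, 0.1497]
orientation: [-180.0, -0.1, 175.9]
ft_force: [-0.3, -0.5, -2.9]
width: 0.0559
finger_force: 24.9
```

Run:
```python
from h import *
s=sense();print(s["time"],s["ee_pos"],s["orientation"])
w=imaging.get_image("wrist");K,T=cam("wrist",s);cv2.imwrite("pics/w4.png",w)
for c in [(-.1,-.07),(-.1,.07),(.1,.07),(.1,-.07)]: print(proj((.456-c[0],-.003-c[1],.04),K,T))
```

```text
10.7667 [ 0.4567 -0.005   0.1497] [-179.9845   -0.053   175.9296]
[416.0255 312.7376]
[245.1725 323.2645]
[202.3198  62.8085]
[420.7961  45.6374]
```

View pics/w4.png

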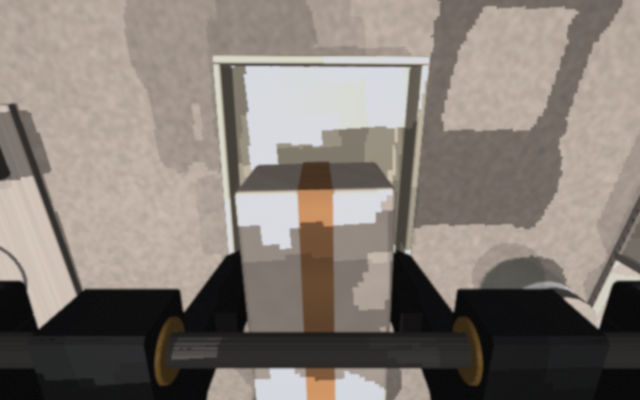

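The tray (near rim from (213,57) to (428,57)) is square to the tool and centred on the carton, so I lower and release with a partial opening.

Request:
servo_tool:
  deltas:
    - [0, 0, 20, 0, 1]
    - [0, 0, 30, 0, 1]
    - [0, 0, 30, 0, 1]
    - [0, 0, 20, 0, 1]
    - [0, 0, 8, 0, 1]

```text
time: 11.23
ee_pos: [0.4542, -0.0046, 0.0392]
orientation: [-180.0, -0.3, 175.9]
ft_force: [0.1, -0.5, -3.2]
width: 0.0558
finger_force: 24.9
```

Request:
servo_tool:
  deltas:
    - [0, 0, 4, 0, 1]
    - [0, 0, 3, 0, 1]
    - [0, 0, 2, 0, 1]
    - [0, 0, 0, 0, 1]
    - [0, 0, 0, 0, 1]

```text
time: 11.65
ee_pos: [0.4579, -0.0042, 0.0344]
orientation: [180.0, 0.1, 176.0]
ft_force: [0.4, -0.2, -3.0]
width: 0.0558
finger_force: 24.9
```

Request:
servo_tool:
  deltas:
    - [0, 0, 0, 0, 0.2]
    - [0, 0, 0, 0, 0.2]
    - [0, 0, 0, 0, 0.2]
    - [0, 0, 0, 0, 0.2]
    - [0, 0, 0, 0, 0.2]

```text
time: 12.07
ee_pos: [0.4572, -0.0041, 0.0336]
orientation: [180.0, 0.0, 176.0]
ft_force: [-0.6, 0.3, -0.2]
width: 0.0703
finger_force: 0.0
```

Request:
servo_tool:
  deltas:
    - [0, 0, -10, 0, 0.2]
    - [0, 0, -35, 0, 0.2]
    - [0, 0, -41, 0, 0.2]
    - [0, 0, -41, 0, 0.2]
    - [0, 0, -41, 0, 0]

```text
time: 12.48
ee_pos: [0.4561, -0.004, 0.2035]
orientation: [-180.0, -0.0, 176.0]
ft_force: [-0.1, 0.4, 0.7]
width: 0.0756
finger_force: 0.0
```

Run:
```python
from h import *
plan([.457,-.005,.203,176],[.585,.24,.25,130],8)
```

```text
[-13.8,31.7,-5.9,0.1004]
  [-10.6,32.9,-5.9,0.1004]
  [-7.2,33.8,-5.9,0.1004]
  [-3.8,34.3,-5.9,0.1004]
  [-0.4,34.6,-5.9,0.1004]
  [3.1,34.4,-5.9,0.1004]
  [6.5,33.9,-5.9,0.1004]
  [9.9,33.1,-5.9,0.1004]
```

Run:
```python
from h import *
plan([.457,-.004,.203,176],[.5945,.275,.253,166.3],9)
```

```text
[-13.1,32.0,-5.6,0.0188]
  [-12.5,32.2,-5.6,0.0188]
  [-11.9,32.5,-5.6,0.0188]
  [-11.3,32.7,-5.6,0.0188]
  [-10.6,32.9,-5.6,0.0188]
  [-10.0,33.1,-5.6,0.0188]
  [-9.4,33.3,-5.6,0.0188]
  [-8.8,33.4,-5.6,0.0188]
  [-8.1,33.6,-5.6,0.0188]
```

Request:
servo_tool:
  deltas:
    - [-13.1, 32, -8, 0.0188, 0]
    - [-12.5, 32.2, -8, 0.0188, 0]
    - [-11.9, 32.5, -8, 0.0188, 0]
    - [-11.3, 32.7, -8, 0.0188, 0]
    - [-10.6, 32.9, -8, 0.0188, 0]

```text
time: 12.9
ee_pos: [0.5337, 0.1525, 0.2428]
orientation: [180.0, 0.1, 170.6]
ft_force: [1.0, -0.4, 0.3]
width: 0.0884
finger_force: 0.0
```

Request:
servo_tool:
  deltas:
    - [-10, 33.1, -5, 0.0188, 0]
    - [-9.4, 33.3, -5, 0.0188, 0]
    - [-8.8, 33.4, 0, 0.0188, 0]
    - [-8.1, 33.6, 0, 0.0188, 0]
    - [0, 0, 0, 0, 0]

```text
time: 13.32
ee_pos: [0.596, 0.2802, 0.2515]
orientation: [179.8, 0.1, 166.5]
ft_force: [0.4, -0.6, 0.1]
width: 0.0882
finger_force: 0.0
```

Request:
servo_tool:
  deltas:
    - [0, 0, 0, 0, 0]
    - [0, 0, 0, 0, 0]
    - [0, 0, 0, 0, 0]
    - [0, 0, 0, 0, 0]
    - [0, 0, 0, 0, 0]

```text
time: 13.73
ee_pos: [0.594, 0.2739, 0.2516]
orientation: [180.0, 0.0, 166.2]
ft_force: [-0.2, -0.0, 0.4]
width: 0.0882
finger_force: 0.0
```

Run:
```python
from h import *
s=sense();print(s["time"],s["ee_pos"],s["orientation"],s["joint_positions"])
w=imaging.get_image("wrist");K,T=cam("wrist",s);cv2.imwrite("pics/w5.png",w)
print(proj((.5935,.274,.108),K,T))
t=imaging.get_image("top");cv2.imwrite("pics/t5.png",t)
out=np.zeros((600,800,3),np.uint8);out[:480,:800]=cv2.resize(w[110:290,170:470],(800,480),interpolation=cv2.INTER_CUBIC)
out[480:600,:]=0;a=t[185:270,265:335];out[480:600,:99]=cv2.resize(a,(99,120));cv2.imwrite("pics/c5.png",out)
```

```text
13.7333 [0.594  0.2739 0.2516] [179.9997   0.0113 166.2496] [ 22.5777  12.9219  94.7203  -0.0068  72.3486 -53.6698]
[318.6364 189.3268]
```

View pics/c5.png

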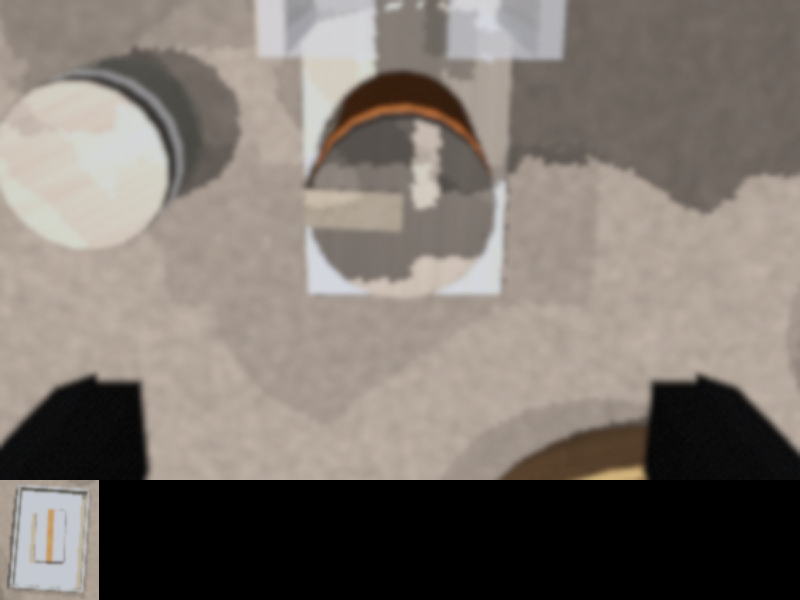

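The carton lies in the tray. The jar's lid circle is centred at crop ≈(402,206), image (320.7,187.2), and the strip runs from there to the left end (305,208).

Run:
```python
from h import *
s=sense();K,T=cam("wrist",s)
f=lambda x,y:onplane((170+x/2.667-.3,110+y/2.667-.3),.108,K,T)
c=f(402,206);print("jar",c,"tcp",s["ee_pos"])
a,b=f(305,208),f(403,213.5);d=a-b;print("label dir",np.degrees(np.arctan2(d[1],d[0])))
w=np.radians(s["orientation"][2]);e=(c-s["ee_pos"])*1000;print("tool delta",e@[np.cos(w),np.sin(w),0],e@[np.sin(w),-np.cos(w),0])
plan([c[0],c[1],.2,166.3],[.515,-.3064,.2,166.3-72],18)
```

```text
jar [0.5921 0.2762 0.108 ] tcp [0.5942 0.2742 0.2516]
label dir -107.18672047967436
tool delta 2.567345537404053 1.4275573024735175
  [-3.5,-32.5,-0.0,0.0698]
  [-5.8,-32.1,-0.0,0.0698]
  [-8.0,-31.7,-0.0,0.0698]
  [-10.2,-31.0,-0.0,0.0698]
  [-12.3,-30.2,-0.0,0.0698]
  [-14.4,-29.3,-0.0,0.0698]
  [-16.4,-28.2,-0.0,0.0698]
  [-18.3,-27.0,-0.0,0.0698]
  [-20.2,-25.7,-0.0,0.0698]
  [-21.9,-24.2,-0.0,0.0698]
  [-23.6,-22.6,-0.0,0.0698]
  [-25.1,-20.9,-0.0,0.0698]
  [-26.5,-19.1,-0.0,0.0698]
  [-27.7,-17.2,-0.0,0.0698]
  [-28.9,-15.2,-0.0,0.0698]
  [-29.9,-13.2,-0.0,0.0698]
  [-30.7,-11.1,-0.0,0.0698]
  [-31.4,-8.9,-0.0,0.0698]
```

Request:
servo_tool:
  deltas:
    - [2.3, 1.3, 25, 0, 0]
    - [0, 0, 40, 0, 0]
    - [0, 0, 40, 0, 0]
    - [0, 0, 35, 0, 0]
    - [0, 0, 20, 0, 0]
  newtons: 25

```text
time: 14.25
ee_pos: [0.5896, 0.2753, 0.0866]
orientation: [-179.8, -0.3, 166.3]
ft_force: [-0.3, -0.4, 1.5]
width: 0.0883
finger_force: 0.0
```

Request:
servo_tool:
  deltas:
    - [0, 0, 12, 0, 0]
    - [0, 0, 7, 0, 0]
    - [0, 0, 0, 0, 0]
    - [0, 0, 0, 0, 0]
    - [0, 0, 0, 0, 0]

```text
time: 14.67
ee_pos: [0.5941, 0.2775, 0.0746]
orientation: [179.9, 0.2, 166.3]
ft_force: [0.7, -0.1, 1.2]
width: 0.0884
finger_force: 0.0
```

Request:
servo_tool:
  deltas:
    - [0, 0, 0, 0, 0.15]
    - [0, 0, 0, 0, 0.2]
    - [0, 0, 0, 0, 0.25]
    - [0, 0, 0, 0, 0.3]
    - [0, 0, 0, 0, 1]

```text
time: 15.08
ee_pos: [0.5926, 0.2768, 0.0727]
orientation: [-180.0, 0.0, 166.3]
ft_force: [-0.1, -0.4, 2.9]
width: 0.0595
finger_force: 25.0
```

Request:
servo_tool:
  deltas:
    - [0, 0, 0, 0, 1]
    - [0, 0, 0, 0, 1]
    - [0, 0, 0, 0, 1]
    - [0, 0, 0, 0, 1]
    - [0, 0, 0, 0, 1]

```text
time: 15.5
ee_pos: [0.5926, 0.2768, 0.0727]
orientation: [180.0, 0.0, 166.3]
ft_force: [-0.3, -1.6, 5.5]
width: 0.0596
finger_force: 25.0
```

Request:
servo_tool:
  deltas:
    - [0, 0, -5, 0, 1]
    - [0, 0, -15, 0, 1]
    - [0, 0, -30, 0, 1]
    - [0, 0, -35, 0, 1]
    - [0, 0, -35, 0, 1]

```text
time: 15.92
ee_pos: [0.5906, 0.2764, 0.1905]
orientation: [-179.8, -0.3, 166.3]
ft_force: [0.1, -0.4, -3.1]
width: 0.0596
finger_force: 25.0
```

Run:
```python
from h import *
s=sense();print(s["ee_pos"],s["ft_force"],s["width"])
t=imaging.get_image("top");cv2.imwrite("pics/t6.png",t)
out=cv2.resize(t[170:265,370:450],None,fx=6.2,fy=6.2,interpolation=cv2.INTER_CUBIC);print(out.shape);cv2.imwrite("pics/c6.png",out)
```

```text
[0.5906 0.2764 0.1905] [ 0.1033 -0.3903 -3.1059] 0.059558051961339634
(589, 496, 3)
```

View pics/c6.png

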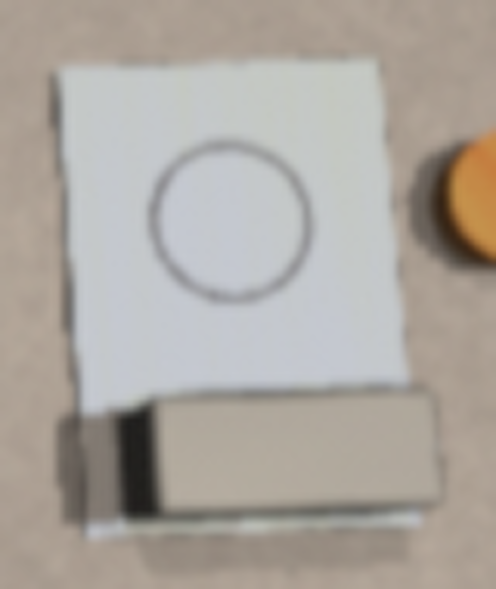

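The printed ring is clear: centre at crop ≈(231,220.5), plate corners ≈(60,68),(377,60),(420,518),(88,533).

Run:
```python
from h import *
K,T=cam("top");f=lambda x,y,z=.008:onplane((370+x/6.2-.42,170+y/6.2-.42),z,K,T)
r=f(231,220.5);print("ring",r)
a=lambda p,q:np.degrees(np.arctan2(*(q-p)[1::-1]))
print("left",a(f(60,68),f(88,533)),"right",a(f(377,60),f(420,518)),"far-90",a(f(60,68),f(377,60)),"near",a(f(88,533),f(420,518)),"block",a(f(160,400,.095),f(435,388,.095)),a(f(165,512,.095),f(440,500,.095)))
s=sense();p=[*s["ee_pos"][:3]];print(p)
plan([.5926,.2768,.19,166.3],[r[0],r[1],.19,166.3-71.5],18)
```

```text
ring [ 0.515  -0.3066  0.008 ]
left -178.85976929594818 right -178.30840472800986 far-90 -89.05044691790607 near -88.05334176868108 block -88.09566037374034 -88.13436366313307
[np.float64(0.5951338914233194), np.float64(0.27831183072311494), np.float64(0.20061168428363255)]
  [-3.5,-32.5,-0.0,0.0693]
  [-5.7,-32.2,-0.0,0.0693]
  [-7.9,-31.7,-0.0,0.0693]
  [-10.1,-31.1,-0.0,0.0693]
  [-12.3,-30.3,-0.0,0.0693]
  [-14.3,-29.4,-0.0,0.0693]
  [-16.3,-28.3,-0.0,0.0693]
  [-18.2,-27.1,-0.0,0.0693]
  [-20.1,-25.8,-0.0,0.0693]
  [-21.8,-24.3,-0.0,0.0693]
  [-23.5,-22.8,-0.0,0.0693]
  [-25.0,-21.1,-0.0,0.0693]
  [-26.4,-19.3,-0.0,0.0693]
  [-27.7,-17.4,-0.0,0.0693]
  [-28.8,-15.5,-0.0,0.0693]
  [-29.8,-13.5,-0.0,0.0693]
  [-30.7,-11.4,-0.0,0.0693]
  [-31.4,-9.2,-0.0,0.0693]
```

Request:
servo_tool:
  deltas:
    - [-3.5, -32.5, -10, 0.0693, 1]
    - [-5.7, -32.2, -15, 0.0693, 1]
    - [-7.9, -31.7, -15, 0.0693, 1]
    - [-10.1, -31.1, -10, 0.0693, 1]
    - [-12.3, -30.3, 0, 0.0693, 1]

```text
time: 16.38
ee_pos: [0.5714, 0.114, 0.2437]
orientation: [179.9, 0.1, 146.3]
ft_force: [1.0, -0.3, -3.1]
width: 0.0593
finger_force: 25.0
```

Request:
servo_tool:
  deltas:
    - [-14.3, -29.4, 0, 0.0693, 1]
    - [-16.3, -28.3, 0, 0.0693, 1]
    - [-18.2, -27.1, 0, 0.0693, 1]
    - [-20.1, -25.8, 0, 0.0693, 1]
    - [-21.8, -24.3, 0, 0.0693, 1]

```text
time: 16.8
ee_pos: [0.5482, -0.0483, 0.2406]
orientation: [-179.9, -0.1, 126.4]
ft_force: [1.0, 0.7, -4.1]
width: 0.0596
finger_force: 25.0
```

Request:
servo_tool:
  deltas:
    - [-23.5, -22.8, 0, 0.0693, 1]
    - [-25, -21.1, 0, 0.0693, 1]
    - [-26.4, -19.3, 0, 0.0693, 1]
    - [-27.7, -17.4, 0, 0.0693, 1]
    - [-28.8, -15.5, 0, 0.0693, 1]

```text
time: 17.22
ee_pos: [0.5269, -0.2103, 0.2405]
orientation: [-179.9, -0.1, 106.6]
ft_force: [-0.1, 0.3, -3.7]
width: 0.0596
finger_force: 25.0
```

Request:
servo_tool:
  deltas:
    - [-29.8, -13.5, 0, 0.0693, 1]
    - [-30.7, -11.4, 0, 0.0693, 1]
    - [-31.4, -9.2, 0, 0.0693, 1]
    - [0, 0, 0, 0, 1]
    - [0, 0, 0, 0, 1]

```text
time: 17.63
ee_pos: [0.5141, -0.3077, 0.2404]
orientation: [-179.9, -0.1, 94.7]
ft_force: [-0.8, -0.2, -3.9]
width: 0.0597
finger_force: 25.0
```

Request:
servo_tool:
  deltas:
    - [0, 0, 0, 0, 1]
    - [0, 0, 0, 0, 1]
    - [0, 0, 0, 0, 1]
    - [0, 0, 0, 0, 1]
    - [0, 0, 0, 0, 1]

```text
time: 18.05
ee_pos: [0.5154, -0.3056, 0.2423]
orientation: [180.0, 0.0, 94.9]
ft_force: [-0.2, -0.4, -4.0]
width: 0.0595
finger_force: 25.0
```

Run:
```python
from h import *
s=sense();print(s["time"],s["ee_pos"],s["orientation"],s["joint_positions"])
w=imaging.get_image("wrist");K,T=cam("wrist",s)
t=imaging.get_image("scene")
K2,T2=cam("scene");print(proj((.515,-.3066,.008),K2,T2))
out=np.zeros((600,800,3),np.uint8);out[:400,:640]=w;out[400:,:]=cv2.resize(t[90:190,180:580],(800,200))
cv2.imwrite("pics/c7.png",out)
plan([*s["ee_pos"],s["orientation"][2]],[.515,-.3066,.1,94.8],1)
print(np.linalg.norm(s["ft_force"]),s["ft_force"])
```

```text
18.05 [ 0.5154 -0.3056  0.2423] [179.9912   0.0011  94.9358] [-33.0545   7.3634 102.2124   0.0048  70.4166 -37.992 ]
[273.0555 161.3632]
  [-0.9,-0.4,142.3,0.0024]
3.999751743215499 [-0.199  -0.447  -3.9697]
```

View pics/c7.png

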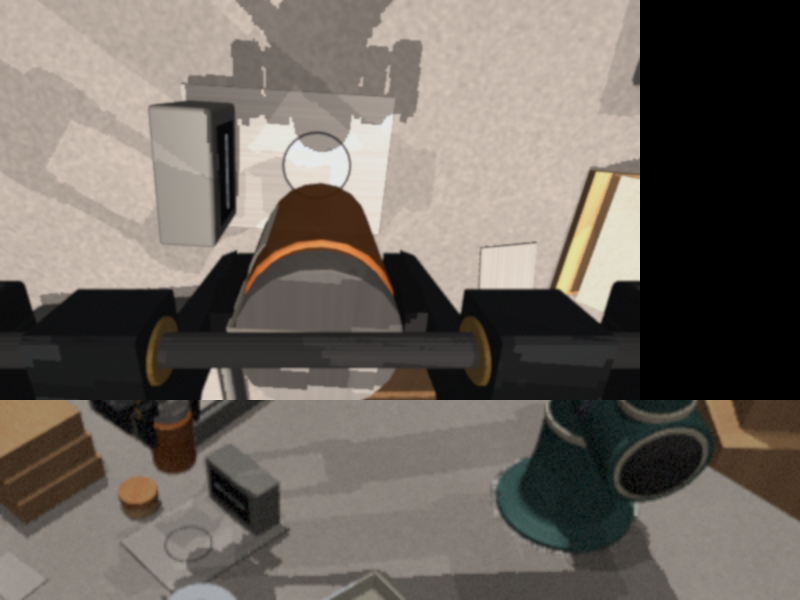

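The wrist view shows the ring centred at (317,164) with the window to the left, and the jar's pale label edge on the same left side. I'll check the ring against the tool and lower.

Run:
```python
from h import *
s=sense();K,T=cam("wrist",s);print(onplane((317,164),.008,K,T),s["ee_pos"])
```

```text
[ 0.5142 -0.3041  0.008 ] [ 0.5154 -0.306   0.2424]
```

Request:
servo_tool:
  deltas:
    - [-1, -0.4, 20, 0, 1]
    - [0, 0, 35, 0, 1]
    - [0, 0, 35, 0, 1]
    - [0, 0, 30, 0, 1]
    - [0, 0, 15, 0, 1]

```text
time: 18.57
ee_pos: [0.5124, -0.3058, 0.1028]
orientation: [-179.7, -0.2, 94.9]
ft_force: [-1.0, 0.3, -4.5]
width: 0.0593
finger_force: 25.0
```

Request:
servo_tool:
  deltas:
    - [0, 0, 10, 0, 1]
    - [0, 0, 7, 0, 1]
    - [0, 0, 5, 0, 1]
    - [0, 0, 3, 0, 1]
    - [0, 0, 2, 0, 1]

```text
time: 18.98
ee_pos: [0.5157, -0.3082, 0.0812]
orientation: [179.9, 0.1, 94.9]
ft_force: [0.6, 0.5, -3.1]
width: 0.0592
finger_force: 25.0
```

Request:
servo_tool:
  deltas:
    - [0, 0, 2, 0, 1]
    - [0, 0, 1.5, 0, 1]
    - [0, 0, 1, 0, 1]
    - [0, 0, 0.5, 0, 1]
    - [0, 0, 0, 0, 1]

```text
time: 19.4
ee_pos: [0.5148, -0.3077, 0.0754]
orientation: [180.0, 0.0, 94.8]
ft_force: [-0.0, 0.7, -3.5]
width: 0.0598
finger_force: 25.0
```

Request:
servo_tool:
  deltas:
    - [0, 0, 0.7, 0, 1]
    - [0, 0, 0.7, 0, 1]
    - [0, 0, 0.6, 0, 1]
    - [0, 0, 0, 0, 1]
    - [0, 0, 0, 0, 1]

```text
time: 19.82
ee_pos: [0.5147, -0.3076, 0.0731]
orientation: [-180.0, -0.0, 94.8]
ft_force: [0.4, -0.1, -3.9]
width: 0.06
finger_force: 25.0
```

Request:
servo_tool:
  deltas:
    - [0, 0, 0.5, 0, 1]
    - [0, 0, 0, 0, 1]
    - [0, 0, 0.5, 0, 1]
    - [0, 0, 0, 0, 1]
    - [0, 0, 0, 0, 1]

```text
time: 20.23
ee_pos: [0.5149, -0.3077, 0.0727]
orientation: [180.0, 0.0, 94.9]
ft_force: [-1.7, 0.8, 1.5]
width: 0.0595
finger_force: 25.0
```

The jar touches down (the vertical force changed sign), so I release slowly.

Request:
servo_tool:
  deltas:
    - [0, 0, 0, 0, 0.3]
    - [0, 0, 0, 0, 0.28]
    - [0, 0, 0, 0, 0.24]
    - [0, 0, 0, 0, 0.18]
    - [0, 0, 0, 0, 0.1]

```text
time: 20.65
ee_pos: [0.515, -0.3078, 0.0724]
orientation: [180.0, 0.0, 94.8]
ft_force: [0.1, -1.0, -0.2]
width: 0.0768
finger_force: 0.0
```

Request:
servo_tool:
  deltas:
    - [0, 0, 0, 0, 0.05]
    - [0, 0, 0, 0, 0.05]
    - [0, 0, 0, 0, 0.05]
    - [0, 0, -3, 0, 0.05]
    - [0, 0, -10, 0, 0.05]

```text
time: 21.07
ee_pos: [0.5135, -0.3068, 0.0839]
orientation: [-179.8, -0.1, 94.8]
ft_force: [-0.7, -0.6, -0.7]
width: 0.0839
finger_force: 0.0
```

Request:
servo_tool:
  deltas:
    - [0, 0, -25, 0, 0.05]
    - [0, 0, -40, 0, 0.05]
    - [0, 0, -40, 0, 0.05]
    - [0, 0, -40, 0, 0.05]
    - [0, 0, -30, 0, 0.05]

```text
time: 21.48
ee_pos: [0.5156, -0.3081, 0.2653]
orientation: [179.8, 0.2, 94.8]
ft_force: [0.9, -0.7, 0.5]
width: 0.0837
finger_force: 0.0
```

Request:
servo_tool:
  deltas:
    - [0, 0, 0, 0, 0.05]
    - [0, 0, 0, 0, 0.05]
    - [0, 0, 0, 0, 0.05]
    - [0, 0, 0, 0, 0.05]
    - [0, 0, 0, 0, 0.05]

```text
time: 21.9
ee_pos: [0.5137, -0.3069, 0.258]
orientation: [-179.8, -0.1, 94.8]
ft_force: [0.0, 0.6, -0.2]
width: 0.084
finger_force: 0.0
```

Run:
```python
from h import *
s=sense();print(s["time"],s["ee_pos"],s["orientation"])
w=imaging.get_image("wrist");K,T=cam("wrist",s)
t=imaging.get_image("scene");cv2.imwrite("pics/w8.png",w)
print(proj((.515,-.3066,.108),K,T))
out=np.zeros((600,800,3),np.uint8);out[:400]=cv2.resize(w[60:290,150:510],(800,400));out[400:,:400]=cv2.resize(t[100:200,200:400],(400,200))
t=imaging.get_image("top");out[400:,400:]=cv2.resize(t[150:270,220:460],(400,200));cv2.imwrite("pics/c8.png",out)
```

```text
21.9 [ 0.5137 -0.3069  0.258 ] [-179.8239   -0.1385   94.8451]
[319.9874 188.04  ]
```

View pics/c8.png

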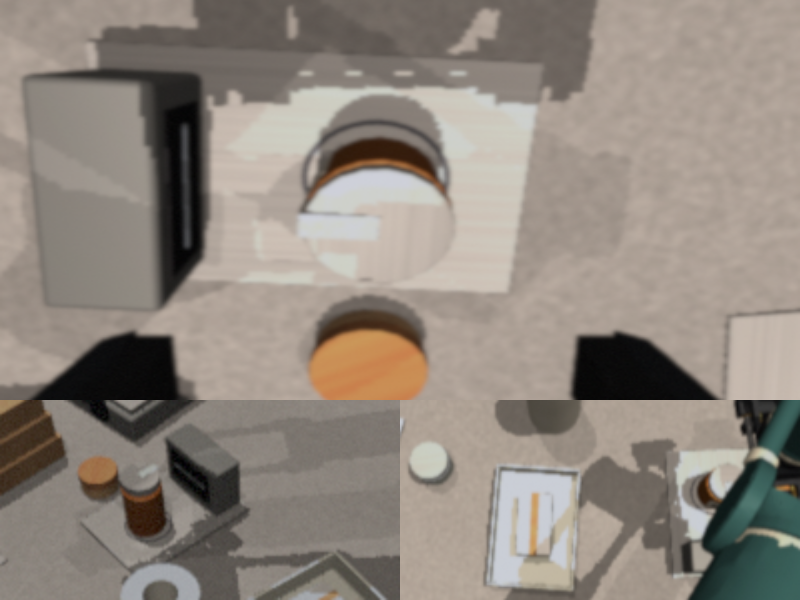

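The jar stands upright on the ring: lid centre ≈(320.5,189) against (320,188) expected. Its seal strip points straight at the window, the carton is flat in the tray, and the arm is clear.

```bash
python3 -c "
from plant import order
print(order.sign_off())"
```

```text
the job is handed in; nothing more can be done
None
```

I handed the job in at about 22 s: the slide was pushed to its stop, the carton lies flat in the tray, and the jar stands upright on the ring with its label facing the window; the hand-in gave no verdict.

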